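# Weigh a carton of screws by hand and file it in the full or part-used lane

### The job

Lift the closed carton of screws just clear of the bench and hold it still for a second to feel its weight. If it weighs more than 420 g it is full and belongs in the lane with two pegs, otherwise it is part-used and belongs in the lane with one peg: carry it there low (never more than 80 mm up), set it flat in the lane with its long side along the lane, slide it gently until it has pushed the sprung end plate in by at least half of its travel for a moment, without ramming it (less than 25 N), then let go and leave it there. Do not disturb the masking tape roll, the tape measure or the drill case.

Things in the scene. Friction and masses are not known exactly. Their poses are not given: they have to be found in the camera images.
- carton: Closed cardboard carton of screws, 60 (x) x 96 (y) x 48 (z) mm, lying flat, loose. Origin: centre of its underside; x across the short side (grip here), y along the long side, z up. Its weight is unknown (170 to 670 g), nothing outside shows it; within 30 g of the 420 g limit either lane is right. It drags a few newtons as it slides; pressed down, it sticks.
- two_peg_lane: Wooden lane for full (heavy) cartons, fixed, 240x100 mm, two upright pegs on its end block. Origin: centre of underside; x along it from open front (-120 mm) to end block (front at 102 mm, 45 mm high, pegs to 69 mm), y across, z up. Floor top at z 5 mm; side rails 70 mm apart inside, tops z 17 mm. Sprung end plate (z 7 to 41 mm): face at x 43 to 71 mm, unmeasured; find it by feel.
- one_peg_lane: Wooden lane for part-used (light) cartons, fixed, 240x100 mm, one upright peg on its end block. Origin: centre of underside; x along it from open front (-120 mm) to end block (front at 102 mm, 45 mm high, pegs to 69 mm), y across, z up. Floor top at z 5 mm; side rails 70 mm apart inside, tops z 17 mm. Sprung end plate (z 7 to 41 mm): face at x 43 to 71 mm, unmeasured; find it by feel.
- two_peg_lane_plate (a joint): Travel (m) of the two-peg lane's sprung aluminium end plate, 52 mm wide: 0 free, grows as it is pushed toward the end block, 0.004 bottomed. It starts to give at 4 N; 7 N pushes it in halfway (0.002), 10 N fully; beyond that it is rigid. When let go it springs back and pushes the carton back with it; that is all right.
- one_peg_lane_plate (a joint): Travel (m) of the one-peg lane's sprung aluminium end plate, 52 mm wide: 0 free, grows as it is pushed toward the end block, 0.004 bottomed. It starts to give at 4 N; 7 N pushes it in halfway (0.002), 10 N fully; beyond that it is rigid. When let go it springs back and pushes the carton back with it; that is all right.
- masking_tape: Roll of masking tape lying flat, 105 mm across, 24 mm high, bystander. Origin: centre of its underside.
- tape_measure: Tape measure standing on edge, 36 x 79 x 62 mm, bystander. Origin: centre of its underside.
- drill_index: Shut drill bit case lying flat, 66 x 100 x 36 mm, bystander. Origin: centre of its underside.
Mind the look-alikes: they are no part of the job. Leave any blue look-alike of the carton alone.

How it is judged:
On the way, in this order (a step that is already met when the one before it is completed fails the run):
1. the carton is held still in the fingers, just clear of the bench (8 to 60 mm), touching no lane (height (world z) of carton between 0.008 and 0.06 m and linear speed of carton below 0.03 m/s and contact force between carton and the fingers above 1 N and contact force between carton and two_peg_lane below 0.05 N and contact force between carton and one_peg_lane below 0.05 N), for 0.5 s.
2. the carton lies flat in a lane and holds its end plate pushed in by at least half (2 mm, less 0.2 mm) (((x of carton in the frame of two_peg_lane between -0.015 and 0.035 m and y of carton in the frame of two_peg_lane between -0.009 and 0.009 m and z of carton in the frame of two_peg_lane between 0.002 and 0.008 m and angle between the y axis of carton and the x axis of two_peg_lane, either way round below 0.15 rad and angle between carton's own z axis and vertical below 0.05 rad and value of joint two_peg_lane_plate above 0.0018 m) or (x of carton in the frame of one_peg_lane between -0.015 and 0.035 m and y of carton in the frame of one_peg_lane between -0.009 and 0.009 m and z of carton in the frame of one_peg_lane between 0.002 and 0.008 m and angle between the y axis of carton and the x axis of one_peg_lane, either way round below 0.15 rad and angle between carton's own z axis and vertical below 0.05 rad and value of joint one_peg_lane_plate above 0.0018 m))), for 0.2 s.
At the end, for the whole second after the job is handed in: Carton released, at rest and flat in the right lane (two pegs above 390 g, one peg below 450 g: near 420 g either is right), long side along it within 0.15 rad, within 9 mm of its middle line, its centre from 15 mm before to 35 mm past the lane's middle (((x of carton in the frame of two_peg_lane between -0.015 and 0.035 m and y of carton in the frame of two_peg_lane between -0.009 and 0.009 m and z of carton in the frame of two_peg_lane between 0.002 and 0.008 m and angle between the y axis of carton and the x axis of two_peg_lane, either way round below 0.15 rad and angle between carton's own z axis and vertical below 0.05 rad and contact force between carton and two_peg_lane above 3.8259 N) or (x of carton in the frame of one_peg_lane between -0.015 and 0.035 m and y of carton in the frame of one_peg_lane between -0.009 and 0.009 m and z of carton in the frame of one_peg_lane between 0.002 and 0.008 m and angle between the y axis of carton and the x axis of one_peg_lane, either way round below 0.15 rad and angle between carton's own z axis and vertical below 0.05 rad and contact force between carton and one_peg_lane below 4.4145 N)) and linear speed of carton below 0.02 m/s and contact force between carton and the fingers below 0.05 N); the robot touches nothing.
It fails at once if the carton is raised more than 80 mm (height (world z) of carton above 0.085 m).
It fails at once if the carton is rammed into an end plate with more than 25 N (contact force between carton and two_peg_lane_plate above 25 N or contact force between carton and one_peg_lane_plate above 25 N).
It fails at once if the masking tape roll is disturbed (moved more than 20 mm) (distance of masking_tape from where it was at the start of the episode above 0.02 m).
It fails at once if the tape measure is disturbed (moved more than 20 mm) (distance of tape_measure from where it was at the start of the episode above 0.02 m).
It fails at once if the drill case is disturbed (moved more than 20 mm) (distance of drill_index from where it was at the start of the episode above 0.02 m).
It also fails if it takes over 51 s, if anything falls off the work surface, if the arm or the gripper's body presses on something with over 40 N, if the wrist force passes 120 N, or if a joint passes its speed limit or range.

### The arm

A 6-joint arm with a two-finger parallel gripper is mounted at the origin on a cart in front of the work surface, level with it; the furniture and walls round the work are solid. World frame = base frame: x ahead of the robot, y to its left, z up, the work surface at z = 0. Lengths are in m, angles in rad, forces in N, time in s.
With the tool pointing down it reaches from about 0.275 to 0.725 m from the base axis. Payload 15.9 kg.
Tool frame: the origin (TCP) lies midway between the tips of the shut fingers; the grasp point (between the pads) lies 19 mm behind it; z points along the fingers, y is the line along which they close (so a half turn about z gives the same grasp; the last joint's range is limited). The gripper opens to 85 mm and grips with 20 to 120 N. Pads are 22 mm wide; open, the fingers measure 114 mm over their backs; the gripper's body (76 mm by 85 mm) begins 54 mm behind the grasp point. The pads swing forward as they close: fully open they stand 13 mm farther back than shut.
Start: joints at [1.313, 0.213, -0.034, 1.323, 0, 1.571], TCP at [0.127, 0.483, 0.231] pointing down, gripper open.
Joint ranges: [-2.98, 2.98], [-0.74, 1.72], [-1.14, 1.35], [-2.1, 2.04], [-1.57, 1.44], [-3.14, 3.14]. Speed limits (rad/s): [1.89, 1.89, 2.39, 2.57, 3.14, 3.14].

### API

Orientations are given as a unit quaternion [w, x, y, z].
In Python, from plant import env gives the robot as it stands. The module is installed in compiled form; this text tells all that it offers.
- The arm moves only by the tool drive_tool, never from a script. Its argument "plan" is a list of rows, each a list of 7 numbers: the turn, a rotation vector about the tool's x, y, z in degrees, then the shift along the tool's x, y, z in m, then the opening, from 0 (shut) to 1 (fully open). A call has 1 to 8 rows; each row shifts and turns the commanded pose from where the row before left it, along the tool's axes as they then stand; what a row does not reach is not made up. A row lasts 1/8 s, in which the tool goes at most 62.5 mm and 10.7 degrees, less where a joint would pass 70% of its speed; a pose out of reach is approached as far as the arm can. A call is refused whole if a number of a shift passes 0.0625 or a number of a turn 10.7, either way. A call with a gripper value outside its range is refused whole. The fingers move at their own pace and stop on an object; "newtons" is the grip in N (left out, the last holds). Time passes only in rows, so rows that do not move let the fingers close. It gives the time, the measured TCP pose, the force, the opening and the grip force at its end, in the units of the state.
- env.get_obs(): the state, without advancing time (a new reading comes with each control period).
- env.camera(name): name is "scene" or "top" or "wrist"; returns a dict with "image" (480x640x3 uint8, blue, green, red), "range_z" (480x640 float32, m along the optical axis (not along the pixel's ray), 0 where there is no reading), "fx", "fy", "cx", "cy" (pixels), "k1" (the pictures are not rectified: a ray, as slopes to the right and down, at radius r is drawn at 1 + k1 r^2 times it, then the intrinsics apply), "position" and "orientation" of the camera in the world; the wrist camera has in their place "T_tool_cam" (4x4, takes a point from camera to tool coordinates, whose origin is the TCP and whose axes are the flange's). Camera axes: x right, y up, looking along -z (the intrinsics and any distortion apply to the point x, -y, -z); pixel columns grow to the right and rows downward; lengths in m; the calibration is good to about 2 mm. A picture is of the moment at which its call begins: read the wrist's pose just before it.
- env.close_job(): hands the job in; it is judged then, once.
The state is a dict: "time": time; "joints": joint angles; "qd": joint speeds; "joint_torque": joint torques, N m; "tcp_pos": TCP position; "tool_rot": TCP orientation; "ft_force": force on the tool from outside, world axes, zero at the start; "wrist_torque": the same for the moment, N m; "grip_width": opening from 0.0 (shut) to 1.0 (fully open); "finger_force": force on a finger pad.
Only numpy, scipy, OpenCV 4.12 (cv2) and the standard library are available. Lean on these libraries where they do the work, as an engineer would, in place of code of your own. Each camera call takes 0.05 s, during which the arm holds its last target. There are 200 camera calls.

## Working session

There is one attempt and no reset: what is moved stays moved. The work goes in short steps, Python scripts to look and compute and a tool call to move; the robot and the scene stay as the last step left them, time stands still between calls to the robot, and variables do not carry over. Pictures are saved under pics/ and viewed, at most 10 in all, crops included, and the job is handed in when it is done.

Besides the shell and the picture viewer there is one more tool, called after ">>>" by a JSON object that holds its "op" and its "data". drive_tool: Moves the arm, as the interface text tells. Its arguments: {"type":"object","properties":{"plan":{"type":"array"},"newtons":{"type":"number"}},"required":["plan"]}

```bash
mkdir -p pics
cat > h.py <<'E'
import numpy as np,cv2
from plant import env
from scipy.spatial.transform import Rotation as R
def rot(q): return R.from_quat([q[1],q[2],q[3],q[0]]).as_matrix()
def pose(c,o=None):
    if 'T_tool_cam' in c:
        T=np.array(c['T_tool_cam']); M=rot(o['tool_rot']); return M@T[:3,:3], M@T[:3,3]+np.array(o['tcp_pos'])
    return rot(c['orientation']),np.array(c['position'])
def rays(c,uv):
    K=np.array([[c['fx'],0,c['cx']],[0,c['fy'],c['cy']],[0,0,1.]])
    p=cv2.undistortPoints(np.array(uv,float).reshape(-1,1,2),K,np.array([c['k1'],0,0,0.])).reshape(-1,2)
    return np.c_[p[:,0],-p[:,1],-np.ones(len(p))]
def onplane(c,uv,z,o=None):
    M,t=pose(c,o); d=rays(c,uv)@M.T
    return t+d*((z-t[2])/d[:,2])[:,None]
def cloud(c,o=None):
    M,t=pose(c,o); v,u=np.mgrid[:480,:640]
    r=rays(c,np.c_[u.ravel(),v.ravel()])*c['range_z'].reshape(-1,1)
    return (r@M.T+t).reshape(480,640,3)
E
python3 - <<'E'
from h import *
o=env.get_obs(); print({k:np.round(v,3) for k,v in o.items()})
for n in ['top','scene']:
    c=env.camera(n); cv2.imwrite(f'pics/{n}0.png',c['image']); np.save(f'{n}.npy',c,allow_pickle=True)
    print(n,c['position'],c['orientation'],c['fx'],c['k1'],(c['range_z']>0).mean())
E
```

```text
{'time': np.float64(0.0), 'joints': array([ 1.313,  0.213, -0.035,  1.323, -0.   ,  1.571]), 'qd': array([ 0.   , -0.001, -0.   ,  0.001,  0.001, -0.002]), 'joint_torque': array([ 2.0000e-03, -6.8616e+01,  4.8712e+01,  1.8000e-02,  0.0000e+00,
        0.0000e+00]), 'tcp_pos': array([0.127, 0.483, 0.231]), 'tool_rot': array([-0.   ,  0.129,  0.992, -0.001]), 'ft_force': array([0.069, 0.717, 0.036]), 'wrist_torque': array([-0.009, -0.007,  0.011]), 'finger_force': np.float64(0.0), 'grip_width': np.float64(1.002)}
top [ 0.33719114 -0.00434386  1.38688533] [ 0.71315908  0.04530676 -0.04722342 -0.69794081] 515.7472144081029 -0.13866531333274176 0.9958268229166667
scene [-0.07466276 -0.87537249  0.48286743] [ 0.79703684  0.5337141  -0.1660404  -0.22871843] 477.4565689015083 -0.023521351726328094 0.9959440104166667
```

View pics/top0.png

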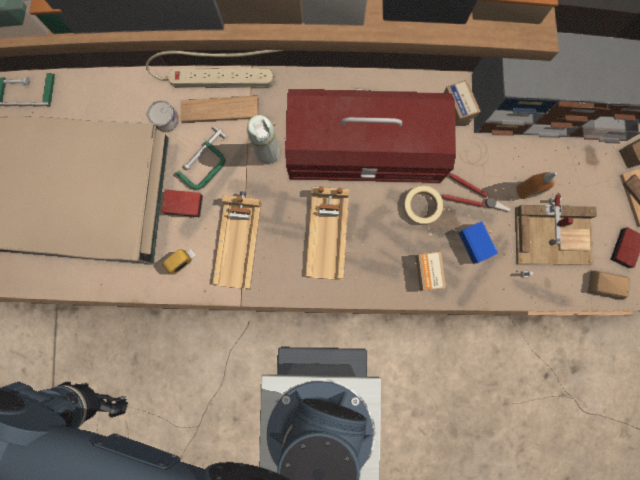

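View pics/scene0.png

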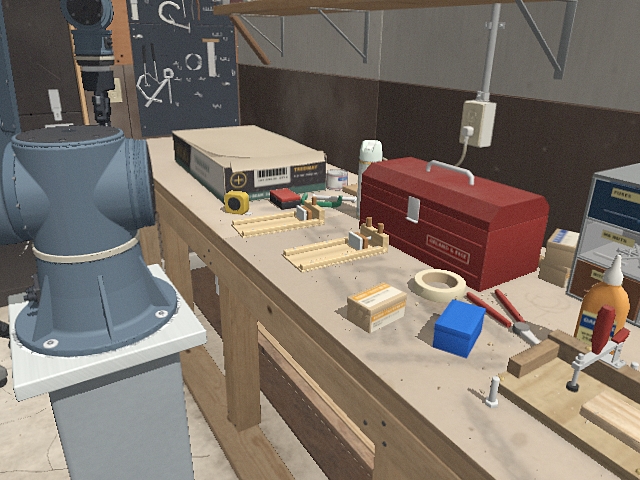

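The top view shows the robot base at the bottom. The two lanes are at (237,240) and (327,232).

Carton candidates are a tan printed box at (430,271), a blue box at (478,243) and a printed box beside the toolbox at (463,100). The one at (430,271) fits: it is tan, lies flat on the open bench and is in reach. I'll confirm it and the pegs in one enlarged crop and measure sizes.

Run:
```python
from h import *
c=np.load('top.npy',allow_pickle=True).item(); s=np.load('scene.npy',allow_pickle=True).item()
a=cv2.resize(c['image'][180:300,205:365],(400,300),interpolation=2); b=cv2.resize(c['image'][220:310,400:520],(400,300),interpolation=2)
d=cv2.resize(s['image'][190:280,225:395],(400,212)); e=cv2.resize(s['image'][260:370,330:500],(400,259))
out=np.zeros((600,800,3),np.uint8); out[:300,:400]=a; out[:300,400:]=b; out[300:512,:400]=d; out[300:559,400:]=e
cv2.imwrite('pics/crop.png',out)
P=cloud(c); np.save('P.npy',P)
def blob(z0,z1,box,name):
    u0,v0,u1,v1=box; m=np.zeros((480,640),np.uint8); q=P[v0:v1,u0:u1,2]; m[v0:v1,u0:u1]=((q>z0)&(q<z1))*255
    n,l,st,_=cv2.connectedComponentsWithStats(m)
    for i in range(1,n):
        if st[i,4]<12: continue
        p=P[l==i]; r=cv2.minAreaRect((p[:,:2]*1000).astype(np.float32))
        print(name,st[i],'z',np.round(np.median(p[:,2]),4),'ctr',np.round(r[0],1),np.round(r[1],1),round(r[2],1))
print('bench z',np.median(P[270:290,365:405,2]))
blob(.035,.06,(395,235,520,310),'carton')
blob(.008,.03,(200,180,270,300),'laneL'); blob(.008,.03,(290,180,360,300),'laneR')
blob(.034,.06,(200,180,270,300),'blkL'); blob(.034,.06,(290,180,360,300),'blkR')
blob(.06,.08,(200,180,270,300),'pegL'); blob(.06,.08,(290,180,360,300),'pegR')
blob(.015,.08,(395,180,450,230),'mask');blob(.02,.08,(155,180,210,280),'drill/measure')
```

```text
bench z -0.002356124480885513
carton [463 235  35  28 603] z 0.0465 ctr [ 508.9 -417.9] [83.7 64.7] 26.4
carton [417 251  29  40 893] z 0.0468 ctr [ 435.2 -284.7] [97.9 64. ] 7.1
laneL [200 180   9   8  46] z 0.0132 ctr [665.6 335. ] [15.  28.9] 51.3
laneL [240 191   7   6  26] z 0.0263 ctr [634.5 222.8] [15.9 13.5] 79.3
laneL [200 193   2  15  22] z 0.015 ctr [616.  339.1] [ 3.1 36.1] 86.5
laneL [ 213  201   48   88 1011] z 0.0147 ctr [502.4 235.3] [102.6 236.1] 84.5
laneL [232 210  20   5  34] z 0.0211 ctr [583.3 224.9] [12.2 52.1] 7.4
laneL [241 216   9   6  16] z 0.0167 ctr [566.5 213.3] [10.2 23.8] 9.0
laneR [306 194  43  85 999] z 0.0148 ctr [525.3  -9. ] [100.1 221.6] 87.2
laneR [320 208  19   3  27] z 0.0199 ctr [597.3 -12.2] [48.9  4.2] 86.5
laneR [320 214  19   2  24] z 0.0183 ctr [583.6 -12.5] [48.6  2.2] 87.9
blkL [222 195  38  11 252] z 0.0426 ctr [613.7 225. ] [102.2  19.4] 85.4
blkL [231 207  15   5  37] z 0.036 ctr [589.3 231.2] [38.6 10.9] 88.2
blkL [229 213  20   5  61] z 0.0389 ctr [572.9 228.1] [52.4  8.7] 83.1
blkR [312 187  38   9 226] z 0.0428 ctr [643.2 -15. ] [99.7 19.2] 87.1
blkR [320 204   6   5  15] z 0.0359 ctr [602.8   5.3] [13.5 10.7] 88.4
blkR [326 204  13   5  36] z 0.0361 ctr [601.9 -19.9] [33.1 11.6] 83.6
blkR [320 210  19   4  59] z 0.0396 ctr [586.9 -12.3] [48.   8.3] 87.8
pegL [237 196   5   5  22] z 0.0659 ctr [614.  224.6] [11.2 10.8] 5.0
pegR [319 186   5   6  24] z 0.0652 ctr [643.9  10.1] [13.3 10.5] 0.8
pegR [338 187   5   6  23] z 0.0668 ctr [642.4 -39.7] [14.5 10.6] 0.2
mask [396 180  48   3  69] z 0.0307 ctr [ 680.  -256.3] [  5.  127.3] 0.8
mask [404 185  39  39 629] z 0.0217 ctr [ 617.3 -267.6] [103.9 106. ] 31.9
drill/measure [155 180   7  45  89] z 0.0274 ctr [608.4 456.6] [  5.1 123.6] 86.7
drill/measure [162 190  40  26 856] z 0.0332 ctr [605.8 390.1] [103.4  65.5] 84.8
drill/measure [162 249  29  26 414] z 0.0573 ctr [445.7 389.9] [38.4 65.9] 43.8
```

View pics/crop.png

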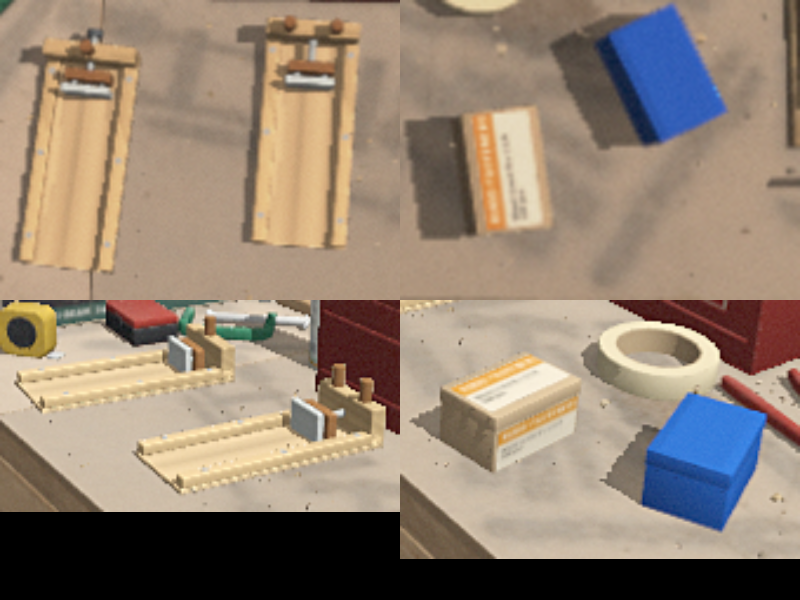

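The crop confirms it: the tan printed carton is at (430,271) (98×64 measured, top at 47 mm). The left lane (237,240) has one peg and the right lane (327,232) has two. First the arm turns to match the carton's axis, then goes over to it.

>>> {"op": "drive_tool", "data": {"plan": [[0,0,-7.3,0,0,0,1],[0,0,-7.3,0,0,0,1],[0,0,-7.3,0,0,0,1],[0,0,0,-0.01,-0.03,0,1],[0,0,0,-0.01,-0.04,0,1],[0,0,0,-0.01,-0.04,0,1],[0,0,0,-0.01,-0.04,0,1],[0,0,0,-0.01,-0.04,0,1]]}}

```text
time: 1.1
tcp_pos: [0.2008, 0.2998, 0.2311]
tool_rot: [-0.0, -0.062, 0.998, -0.0]
ft_force: [1.0, -0.0, 0.3]
grip_width: 1.0
finger_force: 0.0
```

>>> {"op": "drive_tool", "data": {"plan": [[0,0,0,-0.01,-0.04,0,1],[0,0,0,-0.01,-0.04,0,1],[0,0,0,-0.01,-0.04,0,1],[0,0,0,-0.01,-0.04,0,1],[0,0,0,-0.01,-0.04,0,1],[0,0,0,-0.01,-0.04,0,1],[0,0,0,-0.01,-0.04,0,1],[0,0,0,-0.01,-0.04,0,1]]}}

```text
time: 2.1
tcp_pos: [0.3199, -0.0079, 0.2312]
tool_rot: [0.0, -0.062, 0.998, 0.0]
ft_force: [0.1, 0.9, -0.6]
grip_width: 1.004
finger_force: 0.0
```

>>> {"op": "drive_tool", "data": {"plan": [[0,0,0,-0.01,-0.04,0,1],[0,0,0,-0.01,-0.04,0,1],[0,0,0,-0.01,-0.04,0,1],[0,0,0,-0.01,-0.04,0,1],[0,0,0,-0.01,-0.04,0,1],[0,0,0,-0.01,-0.04,0,1],[0,0,0,-0.01,-0.04,0,1],[0,0,0,0,0,0,1]]}}

```text
time: 3.1
tcp_pos: [0.4242, -0.2775, 0.2303]
tool_rot: [-0.001, -0.061, 0.998, 0.0]
ft_force: [-0.5, 0.6, -0.2]
grip_width: 1.0
finger_force: 0.0
```

```bash
cat > look.py <<'E'
from h import *
import sys
o=env.get_obs(); c=env.camera('wrist'); cv2.imwrite(f'pics/{sys.argv[1]}.png',c['image'])
P=cloud(c,o); np.savez('w.npz',P=P,im=c['image'])
print('tcp',np.round(o['tcp_pos'],4),'joints',np.round(o['joints'],2), 'yaw y',np.degrees(np.arctan2(*rot(o['tool_rot'])[1::-1,1])))
E
python3 look.py w1
python3 - <<'E'
import numpy as np,cv2
P=np.load('w.npz')['P']
print('bench',np.median(P[(abs(P[...,2])<.02)][:,2]))
m=((P[...,2]>.042)&(P[...,2]<.056)).astype(np.uint8)
n,l,st,_=cv2.connectedComponentsWithStats(m)
for i in range(1,n):
    if st[i,4]>500:
        p=P[l==i]; r=cv2.minAreaRect((p[:,:2]*1000).astype(np.float32)); print(st[i],np.median(p[:,2]),r)
E
```

```text
tcp [ 0.4242 -0.2775  0.2303] joints [-0.58  0.23 -0.02  1.33 -0.   -0.7 ] yaw y 97.01351049503086
bench -0.00030726357504809454
[ 265  149   82  121 9220] 0.04864152245605946 ((434.73760986328125, -285.1820983886719), (97.52873992919922, 61.31303024291992), 7.6830291748046875)
[  83  220  118  122 7695] 0.04884243767773039 ((514.3262329101562, -414.814697265625), (97.83133697509766, 62.5809326171875), 25.495540618896484)
[   0  241   22  134 1730] 0.04481866030962592 ((555.4443969726562, -538.9088134765625), (127.78672790527344, 17.707294464111328), 1.082814335823059)
[ 242  445  123   20 1060] 0.04828325481838264 ((681.9920654296875, -259.1130065917969), (4.643256664276123, 120.79714965820312), 0.3160507380962372)
```

View pics/w1.png

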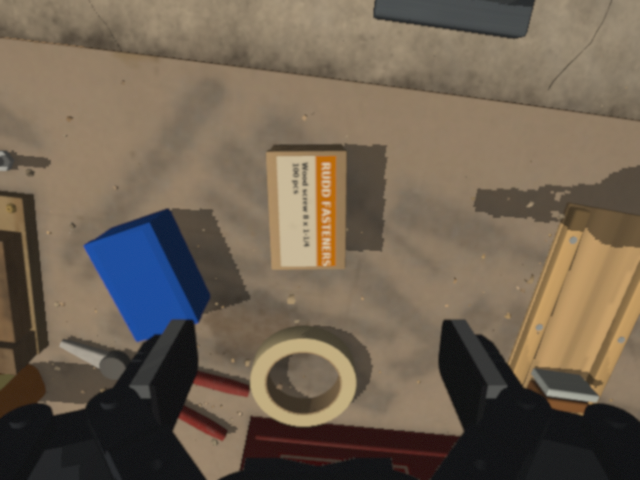

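The wrist view shows the carton at (306,210), with its top 97.5×61 mm at z 48.6, so it fits the description. I'll align and descend.

>>> {"op": "drive_tool", "data": {"plan": [[0,0,-0.5,-0.0097,-0.0087,0.04,1],[0,0,0,0,0,0.05,1],[0,0,0,0,0,0.05,1],[0,0,0,0,0,0.04,1],[0,0,0,0,0,0.025,1],[0,0,0,0,0,0.015,1],[0,0,0,0,0,0,1],[0,0,0,0,0,0,1]], "newtons": 40}}

```text
time: 4.15
tcp_pos: [0.4353, -0.2833, 0.0124]
tool_rot: [0.001, -0.067, 0.998, -0.0]
ft_force: [-0.2, -1.3, -1.1]
grip_width: 1.005
finger_force: 0.0
```

>>> {"op": "drive_tool", "data": {"plan": [[0,0,0,0,0,0,0],[0,0,0,0,0,0,0],[0,0,0,0,0,0,0],[0,0,0,0,0,0,0],[0,0,0,0,0,0,0],[0,0,0,0,0,0,0],[0,0,0,0,0,0,0],[0,0,0,0,0,0,0]]}}

```text
time: 5.15
tcp_pos: [0.4352, -0.2835, 0.0122]
tool_rot: [0.001, -0.066, 0.998, -0.001]
ft_force: [-1.4, 0.2, 9.0]
grip_width: 0.698
finger_force: 42.8
```

>>> {"op": "drive_tool", "data": {"plan": [[0,0,0,0,0,-0.005,0],[0,0,0,0,0,-0.01,0],[0,0,0,0,0,-0.01,0],[0,0,0,0,0,-0.005,0],[0,0,0,0,0,0,0],[0,0,0,0,0,0,0],[0,0,0,0,0,0,0],[0,0,0,0,0,0,0]]}}

```text
time: 6.15
tcp_pos: [0.4345, -0.283, 0.0411]
tool_rot: [-0.0, -0.067, 0.998, 0.0]
ft_force: [-0.5, -0.3, -5.2]
grip_width: 0.697
finger_force: 44.9
```

>>> {"op": "drive_tool", "data": {"plan": [[0,0,0,0,0,0,0],[0,0,0,0,0,0,0],[0,0,0,0,0,0,0],[0,0,0,0,0,0,0]]}}

```text
time: 6.65
tcp_pos: [0.4347, -0.283, 0.0413]
tool_rot: [0.0, -0.067, 0.998, 0.0]
ft_force: [-0.5, 0.3, -4.5]
grip_width: 0.696
finger_force: 44.9
```

>>> {"op": "drive_tool", "data": {"plan": [[0,0,0,0,0,0,0]]}}

```text
time: 6.78
tcp_pos: [0.4347, -0.2831, 0.0413]
tool_rot: [0.0, -0.067, 0.998, -0.0]
ft_force: [-0.0, 0.2, -4.7]
grip_width: 0.697
finger_force: 44.9
```

>>> {"op": "drive_tool", "data": {"plan": [[0,0,0,0,0,0,0]]}}

```text
time: 6.9
tcp_pos: [0.4347, -0.283, 0.0413]
tool_rot: [0.0, -0.067, 0.998, -0.0]
ft_force: [0.1, -0.4, -5.6]
grip_width: 0.694
finger_force: 44.9
```

>>> {"op": "drive_tool", "data": {"plan": [[0,0,0,0,0,0,0]]}}

```text
time: 7.02
tcp_pos: [0.4347, -0.2831, 0.0413]
tool_rot: [0.0, -0.066, 0.998, -0.0]
ft_force: [-0.8, -0.4, -4.5]
grip_width: 0.694
finger_force: 44.9
```

Run:
```python
from h import *
f=[]
for i in range(14):
    env.camera('wrist'); f.append(env.get_obs()['ft_force'])
f=np.array(f); print(f.mean(0),f.std(0),'g',-f[:,2].mean()/9.81*1000); o=env.get_obs(); print(o['tcp_pos'],o['wrist_torque'],o['time'])
```

```text
[-0.14556837 -0.01937715 -4.74005696] [0.4350595  0.41664847 0.43210233] g 483.1862345328692
[ 0.4346504  -0.28301737  0.04128664] [ 0.01620705 -0.02409332 -0.02819012] 7.725
```

Weight is about 483 ± 12 g, so the carton is full and goes in the two-peg lane. Carry it low.

>>> {"op": "drive_tool", "data": {"plan": [[0,0,5.2,0,0,0,0],[0,0,5.2,0,0,0,0],[0,0,0,0,0.02,0,0],[0,0,0,-0.005,0.03,0,0],[0,0,0,-0.005,0.04,0,0],[0,0,0,-0.005,0.04,0,0],[0,0,0,-0.005,0.04,0,0],[0,0,0,-0.005,0.04,0,0]]}}

```text
time: 8.72
tcp_pos: [0.4696, -0.0724, 0.0414]
tool_rot: [0.0, 0.023, 1.0, 0.0]
ft_force: [1.0, -0.0, -5.6]
grip_width: 0.695
finger_force: 45.2
```

>>> {"op": "drive_tool", "data": {"plan": [[0,0,0,-0.005,0.04,0,0],[0,0,0,-0.005,0.02,0,0],[0,0,0,0,0.008,0,0],[0,0,0,0,0,0,0],[0,0,0,0,0,0,0]]}}

```text
time: 9.35
tcp_pos: [0.4828, -0.0076, 0.0413]
tool_rot: [-0.0, 0.024, 1.0, -0.0]
ft_force: [-0.3, -0.0, -4.6]
grip_width: 0.697
finger_force: 45.4
```

```bash
python3 look.py w2
python3 - <<'E'
import numpy as np,cv2
P=np.load('w.npz')['P']
def rep(z0,z1,n0,name):
    m=((P[...,2]>z0)&(P[...,2]<z1)).astype(np.uint8)
    n,l,st,_=cv2.connectedComponentsWithStats(m)
    for i in range(1,n):
        if st[i,4]>n0:
            p=P[l==i]; print(name,st[i],np.round(np.median(p,0),4),cv2.minAreaRect((p[:,:2]*1000).astype(np.float32)))
rep(.013,.022,400,'rail'); rep(.06,.1,800,'carton')
E
```

```text
tcp [ 0.4828 -0.0076  0.0413] joints [-0.02  0.3  -0.42  0.85 -0.    0.03] yaw y 87.20630540237471
rail [ 194  128   42  113 3208] [ 0.4273 -0.046   0.0163] ((434.53509521484375, -46.06871032714844), (15.655853271484375, 46.26079177856445), 87.50240325927734)
rail [ 407  128   44  194 4174] [0.4365 0.0401 0.0162] ((457.9208679199219, 37.61302947998047), (15.618974685668945, 84.72547149658203), 87.24110412597656)
carton [   64   212   510   268 65691] [ 0.4701 -0.0066  0.0778] ((474.479248046875, -7.092018127441406), (100.93586730957031, 98.53378295898438), 37.81230545043945)
```

View pics/w2.png

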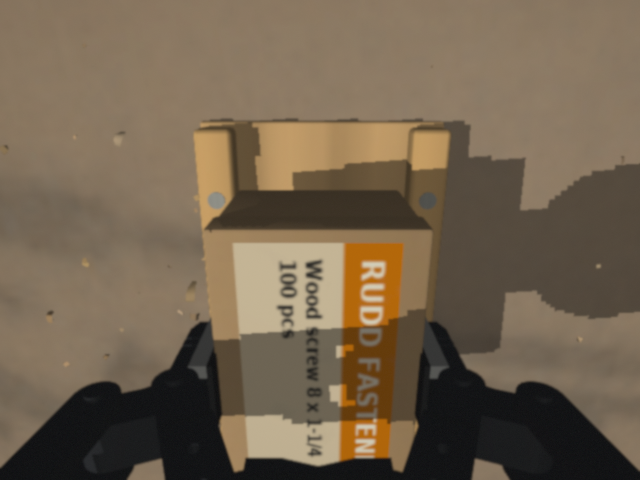

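The wrist view shows the carton over the lane front. The rails are at (215,160) and (428,160), and the rear top edge runs along row 230 from col 205 to 433. Next I'll check the carton's offset from the lane's midline.

Run:
```python
from h import *
P=np.load('w.npz')['P']; im=np.load('w.npz')['im']
o=env.get_obs()
sub=P[235:445,215:425].reshape(-1,3); s=sub[abs(sub[:,2]-np.median(sub[:,2]))<.008]
A=np.c_[s[:,:2],np.ones(len(s))]; k=np.linalg.lstsq(A,s[:,2],rcond=None)[0]; print('top z',np.median(s[:,2]),'slopes',k[:2])
m=(abs(P[...,2]-np.median(s[:,2]))<.008); m[:, :150]=0;m[:,490:]=0
for v in (240,255,270,285,300):
    u=np.where(m[v])[0]; a,b=P[v,u[0]],P[v,u[-1]]; print(v,u[0],u[-1],np.round(a,4),np.round(b,4),'w',round(b[1]-a[1],4),'mid',np.round((a+b)/2,4))
print('rear x',[round(P[np.where(m[:,c])[0][0],c,0],4) for c in (230,300,400)])
```

```text
top z 0.07771422395485508 slopes [0.00202912 0.00088311]
240 204 432 [ 0.4357 -0.0357  0.0761] [0.4386 0.0251 0.0761] w 0.0608 mid [ 0.4371 -0.0053  0.0761]
255 206 430 [ 0.4397 -0.0355  0.0769] [0.4421 0.0242 0.078 ] w 0.0597 mid [ 0.4409 -0.0056  0.0774]
270 207 429 [ 0.4442 -0.0359  0.0766] [0.4467 0.0243 0.0773] w 0.0602 mid [ 0.4455 -0.0058  0.0769]
285 208 427 [ 0.4491 -0.0365  0.0758] [0.4513 0.024  0.077 ] w 0.0605 mid [ 0.4502 -0.0062  0.0764]
300 210 426 [ 0.4531 -0.0362  0.077 ] [0.4562 0.024  0.0766] w 0.0601 mid [ 0.4546 -0.0061  0.0768]
rear x [np.float64(0.4325), np.float64(0.433), np.float64(0.4345)]
```

>>> {"op": "drive_tool", "data": {"plan": [[0,0,0,0,0.0016,0.004,0],[0,0,0,0,0,0.006,0],[0,0,0,0,0,0.006,0],[0,0,0,0,0,0.004,0],[0,0,0,0,0,0.002,0],[0,0,0,0,0,0,0],[0,0,0,0,0,0,0]]}}

```text
time: 10.28
tcp_pos: [0.4833, -0.0054, 0.0195]
tool_rot: [0.0, 0.024, 1.0, 0.0]
ft_force: [0.4, 0.7, -4.0]
grip_width: 0.704
finger_force: 45.4
```

>>> {"op": "drive_tool", "data": {"plan": [[0,0,0,0,0,0.001,0],[0,0,0,0,0,0,0],[0,0,0,0,0,0,0]]}}

```text
time: 10.65
tcp_pos: [0.4832, -0.0054, 0.0184]
tool_rot: [0.0, 0.024, 1.0, 0.0]
ft_force: [-0.3, 0.8, -3.5]
grip_width: 0.696
finger_force: 45.4
```

>>> {"op": "drive_tool", "data": {"plan": [[0,0,0,0,0,0.0005,0],[0,0,0,0,0,0,0],[0,0,0,0,0,0,0]]}}

```text
time: 11.02
tcp_pos: [0.4832, -0.0055, 0.0178]
tool_rot: [0.0, 0.024, 1.0, 0.0]
ft_force: [-0.3, 0.4, -5.0]
grip_width: 0.696
finger_force: 45.4
```

>>> {"op": "drive_tool", "data": {"plan": [[0,0,0,0,0,0.0006,0],[0,0,0,0,0,0,0],[0,0,0,0,0,0,0]]}}

```text
time: 11.4
tcp_pos: [0.4832, -0.0054, 0.0173]
tool_rot: [0.0, 0.024, 1.0, 0.0]
ft_force: [-1.2, 0.3, 0.8]
grip_width: 0.695
finger_force: 45.9
```

>>> {"op": "drive_tool", "data": {"plan": [[0,0,0,0,0,0.0006,0],[0,0,0,0,0,0,0],[0,0,0,0,0,0,0]]}}

```text
time: 11.78
tcp_pos: [0.4832, -0.0055, 0.0172]
tool_rot: [0.0, 0.024, 1.0, -0.0]
ft_force: [-7.5, 1.4, 14.8]
grip_width: 0.699
finger_force: 47.7
```

Floor contact felt. I'll lift to about 0.5 mm above the floor, then slide toward the plate.

>>> {"op": "drive_tool", "data": {"plan": [[0,0,0,0,0,-0.0014,0],[0,0,0,-0.004,0,0,0],[0,0,0,-0.008,0,0,0],[0,0,0,-0.01,0,0,0],[0,0,0,-0.01,0,0,0],[0,0,0,-0.006,0,0,0],[0,0,0,-0.003,0,0,0],[0,0,0,0,0,0,0]]}}

```text
time: 12.78
tcp_pos: [0.5241, -0.0074, 0.0179]
tool_rot: [-0.0, 0.024, 1.0, -0.0]
ft_force: [0.4, 0.4, -5.0]
grip_width: 0.699
finger_force: 45.4
```

>>> {"op": "drive_tool", "data": {"plan": [[0,0,0,-0.001,0,0,0],[0,0,0,-0.001,0,0,0],[0,0,0,-0.001,0,0,0],[0,0,0,0,0,0,0]]}}

```text
time: 13.28
tcp_pos: [0.5272, -0.0076, 0.018]
tool_rot: [0.0, 0.024, 1.0, 0.0]
ft_force: [-0.5, 0.2, -3.6]
grip_width: 0.695
finger_force: 45.4
```

>>> {"op": "drive_tool", "data": {"plan": [[0,0,0,-0.001,0,0,0],[0,0,0,-0.001,0,0,0],[0,0,0,0,0,0,0]]}}

```text
time: 13.65
tcp_pos: [0.5292, -0.0077, 0.018]
tool_rot: [0.0, 0.024, 1.0, -0.0]
ft_force: [-0.4, 0.1, -4.3]
grip_width: 0.696
finger_force: 45.4
```

>>> {"op": "drive_tool", "data": {"plan": [[0,0,0,-0.001,0,0,0],[0,0,0,-0.001,0,0,0],[0,0,0,-0.001,0,0,0],[0,0,0,0,0,0,0]]}}

```text
time: 14.15
tcp_pos: [0.5322, -0.0078, 0.018]
tool_rot: [-0.0, 0.024, 1.0, -0.0]
ft_force: [-1.7, -0.8, -4.7]
grip_width: 0.695
finger_force: 45.4
```

>>> {"op": "drive_tool", "data": {"plan": [[0,0,0,-0.001,0,0,0],[0,0,0,-0.001,0,0,0],[0,0,0,0,0,0,0]]}}

```text
time: 14.52
tcp_pos: [0.5342, -0.0079, 0.018]
tool_rot: [0.0, 0.024, 1.0, -0.0]
ft_force: [0.1, -0.3, -5.0]
grip_width: 0.698
finger_force: 45.4
```

>>> {"op": "drive_tool", "data": {"plan": [[0,0,0,-0.001,0,0,0],[0,0,0,-0.001,0,0,0],[0,0,0,0,0,0,0]]}}

```text
time: 14.9
tcp_pos: [0.5356, -0.008, 0.0178]
tool_rot: [-0.0, 0.024, 1.0, 0.0]
ft_force: [-5.3, 0.2, -2.8]
grip_width: 0.694
finger_force: 45.5
```

Contact made at 5.3 N. I'll step in gently.

>>> {"op": "drive_tool", "data": {"plan": [[0,0,0,-0.001,0,0,0],[0,0,0,0,0,0,0],[0,0,0,0,0,0,0]]}}

```text
time: 15.28
tcp_pos: [0.5365, -0.0081, 0.0178]
tool_rot: [-0.001, 0.024, 1.0, -0.0]
ft_force: [-5.6, -0.2, -2.1]
grip_width: 0.698
finger_force: 45.6
```

>>> {"op": "drive_tool", "data": {"plan": [[0,0,0,-0.001,0,0,0],[0,0,0,0,0,0,0],[0,0,0,0,0,0,0]]}}

```text
time: 15.65
tcp_pos: [0.5373, -0.0081, 0.0178]
tool_rot: [-0.001, 0.024, 1.0, 0.0]
ft_force: [-6.9, 0.1, -1.9]
grip_width: 0.697
finger_force: 45.6
```

>>> {"op": "drive_tool", "data": {"plan": [[0,0,0,-0.001,0,0,0],[0,0,0,0,0,0,0],[0,0,0,0,0,0,0],[0,0,0,0,0,0,0]]}}

```text
time: 16.15
tcp_pos: [0.5381, -0.0081, 0.0177]
tool_rot: [-0.001, 0.024, 1.0, -0.0]
ft_force: [-8.4, 0.9, -1.2]
grip_width: 0.699
finger_force: 45.7
```

>>> {"op": "drive_tool", "data": {"plan": [[0,0,0,-0.0008,0,0,0],[0,0,0,0,0,0,0],[0,0,0,0,0,0,0],[0,0,0,0,0,0,0]]}}

```text
time: 16.65
tcp_pos: [0.5388, -0.0082, 0.0177]
tool_rot: [-0.001, 0.024, 1.0, 0.0]
ft_force: [-8.7, -0.2, -0.2]
grip_width: 0.697
finger_force: 45.8
```

>>> {"op": "drive_tool", "data": {"plan": [[0,0,0,-0.001,0,0,0],[0,0,0,0,0,0,0],[0,0,0,0,0,0,0],[0,0,0,0,0,0,0]]}}

```text
time: 17.15
tcp_pos: [0.5393, -0.0082, 0.0176]
tool_rot: [-0.001, 0.024, 1.0, 0.0]
ft_force: [-11.9, 0.7, 0.6]
grip_width: 0.696
finger_force: 46.1
```

>>> {"op": "drive_tool", "data": {"plan": [[0,0,0,-0.0006,0,0,0],[0,0,0,0,0,0,0],[0,0,0,0,0,0,0],[0,0,0,0,0,0,0]]}}

```text
time: 17.65
tcp_pos: [0.5393, -0.0082, 0.0175]
tool_rot: [-0.002, 0.024, 1.0, 0.0]
ft_force: [-15.4, 0.1, 3.4]
grip_width: 0.695
finger_force: 46.4
```

The plate has bottomed: TCP stalled at 15 N, under the 25 N limit. I'll ease back with the spring, set it down and release.

>>> {"op": "drive_tool", "data": {"plan": [[0,0,0,0.001,0,0,0],[0,0,0,0.001,0,0,0],[0,0,0,0.001,0,0,0],[0,0,0,0.001,0,0,0],[0,0,0,0,0,0.0002,0],[0,0,0,0,0,0,0]], "newtons": 20}}

```text
time: 18.4
tcp_pos: [0.5367, -0.0081, 0.0175]
tool_rot: [-0.001, 0.024, 1.0, 0.0]
ft_force: [-5.6, 0.2, -4.3]
grip_width: 0.701
finger_force: 45.4
```

>>> {"op": "drive_tool", "data": {"plan": [[0,0,0,0,0,0,0.75],[0,0,0,0,0,0,0.8],[0,0,0,0,0,0,0.9],[0,0,0,0,0,0,1],[0,0,0,0,0,0,1],[0,0,0,0,0,0,1],[0,0,0,0,0,0,1]]}}

```text
time: 19.27
tcp_pos: [0.5375, -0.0081, 0.0178]
tool_rot: [-0.0, 0.024, 1.0, 0.0]
ft_force: [-0.4, -0.5, -0.5]
grip_width: 1.002
finger_force: 0.0
```

>>> {"op": "drive_tool", "data": {"plan": [[0,0,0,0,0,-0.01,1],[0,0,0,0,0,-0.03,1],[0,0,0,0,0,-0.05,1],[0,0,0,0,0,-0.05,1],[0,0,0,0,0,-0.03,1],[0,0,0,0,0,0,1]]}}

```text
time: 20.02
tcp_pos: [0.5388, -0.0081, 0.1908]
tool_rot: [0.002, 0.024, 1.0, 0.0]
ft_force: [-0.5, 1.1, 0.3]
grip_width: 0.998
finger_force: 0.0
```

```bash
python3 look.py w3
python3 - <<'E'
import numpy as np,cv2
from h import env
print(env.get_obs()['ft_force'])
P=np.load('w.npz')['P']
def rep(z0,z1,n0,name):
    m=((P[...,2]>z0)&(P[...,2]<z1)).astype(np.uint8)
    n,l,st,_=cv2.connectedComponentsWithStats(m)
    for i in range(1,n):
        if st[i,4]>n0:
            p=P[l==i]; print(name,st[i],np.round(np.median(p,0),4),cv2.minAreaRect((p[:,:2]*1000).astype(np.float32)))
rep(.013,.022,400,'rail'); rep(.049,.058,800,'carton'); rep(.036,.047,200,'plate/block')
E
```

```text
tcp [ 0.5388 -0.0081  0.1908] joints [-0.02  0.3  -0.02  1.24 -0.    0.03] yaw y 87.22766673310811
[-0.25296743  0.32145067 -0.23757125]
rail [ 543    0   89  288 6019] [0.4968 0.1916 0.0161] ((514.502685546875, 207.74380493164062), (52.31440734863281, 210.5370635986328), 85.66439056396484)
rail [ 244   22   68  295 6084] [ 0.5091 -0.0497  0.0163] ((522.9769287109375, -36.044410705566406), (45.695682525634766, 221.43666076660156), 87.33985137939453)
rail [ 322   22   69  295 5956] [0.5107 0.0341 0.0163] ((525.392333984375, 20.62713623046875), (45.258052825927734, 221.7234344482422), 86.21167755126953)
rail [  0 247  79  97 844] [ 0.5888 -0.225   0.0174] ((602.0847778320312, -233.26226806640625), (94.47825622558594, 30.978044509887695), 22.451629638671875)
rail [358 354  80  10 504] [0.6824 0.0549 0.0175] ((682.342529296875, 54.808067321777344), (70.09376525878906, 2.7571516036987305), 89.71163940429688)
rail [198 358 146  13 827] [ 0.6825 -0.0613  0.0177] ((682.6943969726562, -56.970890045166016), (3.0517613887786865, 127.68772888183594), 0.11155281960964203)
rail [  0 365 127  12 77
[... 1056 characters left out ...]
 18.379131317138672), 85.47998809814453)
plate/block [285 282  64  14 575] [ 0.6019 -0.0132  0.0366] ((601.7805786132812, -12.205018997192383), (48.561546325683594, 11.360960006713867), 87.32373046875)
plate/block [ 253  324  128   26 2659] [ 0.6379 -0.0142  0.0442] ((642.4299926757812, -14.261829376220703), (100.0202865600586, 19.61753273010254), 87.48860168457031)
plate/block [ 191  370  251   19 2115] [ 0.6823 -0.0148  0.0416] ((682.225341796875, -16.963882446289062), (203.8355712890625, 3.7819769382476807), 89.96439361572266)
plate/block [  0 383 115  12 873] [ 0.6824 -0.236   0.0411] ((682.5155639648438, -236.31771850585938), (3.0992748737335205, 101.0683364868164), 0.21203568577766418)
```

View pics/w3.png

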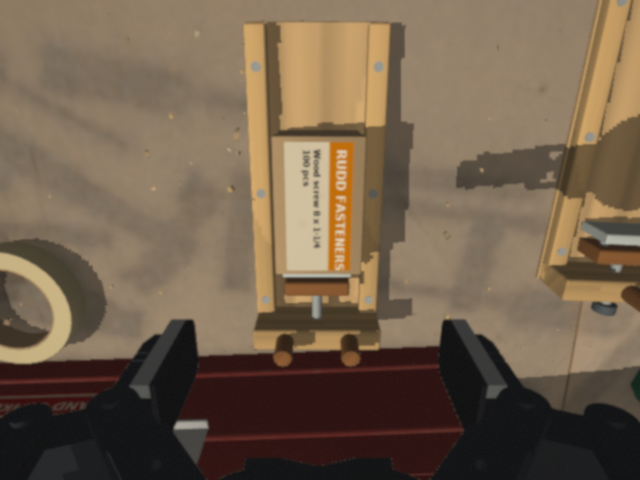

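The picture shows the carton at (317,205), flat between the rails. It sits square against the plate, its centre within a millimetre or two of the lane's middle, and the fingers are clear. Hand in.

```bash
python3 -c "
from plant import env
print(env.close_job())"
```

```text
the job is handed in; nothing more can be done
None
```

The carton weighed about 483 g, so it counts as full: I set it flat in the two-peg lane, pushed the end plate fully in at about 15 N, let go and handed the job in, but no verdict came back.

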